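Change the cold-brew keg: move the lever-lock dispensing head to the full keg

ROBOT

A 6-joint arm with a two-finger parallel gripper is mounted at the origin on a cart in front of the work surface, level with it; the furniture and walls round the work are solid. World frame = base frame: x ahead of the robot, y to its left, z up, the work surface at z = 0. Lengths are in mm, angles in rad, forces in N, time in s.
With the tool pointing down it reaches from about 350 to 975 mm from the base axis. Payload 7.1 kg.
Tool frame: the origin (TCP) lies midway between the tips of the shut fingers; the grasp point (between the pads) lies ctrl.tcp_to_grasp behind it (ctrl.tcp_to_grasp is the distance from the TCP to the grasp point, in mm); z points along the fingers, y is the direction in which the jaws open and shut (so a half turn about z gives the same grasp; the last joint's range is limited). The gripper opens to 88 mm and grips with 3 to 60 N. Pads are 20 mm wide; open, the fingers measure 115 mm over their backs; the gripper's body (75 mm by 178 mm) begins 61 mm behind the grasp point.
Start: joints at [1.143, 0.423, 1.63, -0, 1.089, -0.019], TCP at [248.41, 573.495, 222.675] pointing down, gripper open.
Joint ranges: [-3, 3], [-0.9, 2.11], [0.09, 2.58], [-1.31, 4.45], [0.11, 2.69], [-2.54, 2.54]. Speed limits (rad/s): [2.39, 2.39, 3.01, 3.14, 3.14, 3.14].

INTERFACE

Orientations are given as a rotation vector (axis times angle).
In Python, from workcell import ctrl gives the robot as it stands.
- The arm moves only by the tool play_rows, never from a script. Its argument "increments" is text: rows parted by semicolons, each of 5 numbers parted by spaces: the opening, from 0 (shut) to 1 (fully open), then the shift along the world's x, y, z in m, then the turn about the world's z in degrees. A call has 1 to 20 rows; each row shifts and turns the commanded pose from where the row before left it; what a row does not reach is not made up. A row lasts 1/10 s, in which the tool goes at most 50 mm and 8.59 degrees, less where a joint would pass 70% of its speed; a pose out of reach is approached as far as the arm can. A call is refused whole if a number of a shift passes 0.05 or a number of a turn 8.59, either way. A call with a gripper value outside its range is refused whole. The fingers move at their own pace and stop on an object; the grip force is fixed at half the most. Time passes only in rows, so rows that do not move let the fingers close. It gives the time, the measured TCP pose, the force and the opening at its end, in the units of the state.
- ctrl.get_obs(): the state, without advancing time (a new reading comes with each control period).
- ctrl.get_image(name): name is "scene" or "side" or "wrist"; returns a dict with "img" (420x560x3 uint8, red, green, blue), "range_z" (420x560 float32, mm along the optical axis (not along the pixel's ray), 0 where there is no reading), "vertical_fov" (degrees; the focal length in pixels is half the picture's height over the tangent of half this angle, whatever the lens; pixels are square), "cx", "cy" (the principal point, pixels), "origin" and "attitude" of the camera in the world. Camera axes: x right, y down, z forward; pixel columns grow to the right and rows downward; lengths in mm; the calibration is good to about 2 mm. A picture is of the moment at which its call begins.
- ctrl.close_job(): hands the job in, once; it reports no verdict.
The state is a dict: "t": time; "qpos": joint angles; "qvel": joint speeds; "joint_torque": joint torques, N m; "ee_pos": TCP position; "orientation": TCP orientation; "ft_force": force on the tool from outside, world axes, zero at the start; "moment": the same for the moment, N m; "width": finger opening in mm.
Only numpy, scipy, OpenCV 4.12 (cv2) and the standard library are available. Lean on these libraries where they do the work, as an engineer would, in place of code of your own. Each camera call takes 0.05 s, during which the arm holds its last target. There are 200 camera calls.

TASK

The dark grey cold-brew keg is empty: release its dispensing head by swinging the red handle up and all the way back, lift the head off, and press it gently but fully home on the ball of the green keg with the handle still back. Then press the handle right down so that it locks, and let go. Leave both kegs standing upright where they are, and do not ram the head or disturb the other things.

Things in the scene. Friction and masses are not known exactly. Their poses are not given: they have to be found in the camera images.
- head: Loose dispensing head (steel skirt, black ribbed block, spout, red handle), 0.6 to 0.8 kg. Origin: centre of the lower rim of its round skirt; z up its axis; -x: side of the spout and of the red handle's tip when down; +x: side of the handle's hinge and a small gauge. Skirt 69 mm across from z = 0 to 47 mm, then tapering to z = 61 mm. Four sprung balls in its bore and two jaws grip a keg's ball.
- head_grip (a point): On the head's axis, in the middle of the black grip block, 78 mm above the skirt's rim (axes as head). The block is 44 mm wide along y with flat sides (grasp it there), 52 mm along x, and reaches 15 mm below and 14 mm above this point. With the handle right back the space above the block is free but for the hinge.
- head_mouth (a point): Centre of the skirt's lower rim, same as the origin of head: a bell mouth 60 mm wide that narrows to a 47 mm bore 8 mm up. The jaws inside (18 to 24 mm up) follow the handle: 34 mm apart with it down, widening evenly to 48 mm with it right back, so that the 44 mm ball of a keg passes only beyond about 1.8 rad.
- head_ball (a point): Where the centre of the keg's ball lies in the head when fully home, on the axis 40 mm above the rim. Over the last 10 mm the sprung balls resist: 8 to 18 N of push beyond the head's weight (the weight alone will not do, it stays where it is left), then the push falls away and the head stops dead, home. Pulling off takes up to 12 N besides the weight. When home the head can rock by up to 5 degrees.
- spout_tip (a point): Lower end of the steel spout: an 11 mm tube that leaves the head along -x, 72 mm above the rim, and bends down at 70 mm from the axis to end here, 42 mm above the rim.
- handle_hinge (a point): Middle of the handle's hinge pin, which lies along the head's y axis, 24 mm from the head's axis on the +x side and 99 mm above the rim. The steel clevis round it is 32 mm wide and reaches 7 mm above the pin.
- handle_grip (a point): Point on the centre line of the handle's red grip, 80 mm from the hinge pin. The red grip is 17 mm wide (along the pin) and 12 mm thick and spans 45 to 103 mm from the pin; the space on both sides of it is free. Pinched tightly it hardly turns between the fingers and rocks the head instead, so pinch lightly, regrip or push it round with shut fingers; the spout lies 15 mm below it when it is down.
- handle (a joint): Handle angle (rad): 0 = fully down, level, towards the head's -x; 1.57 upright; 2.35 = right back, 45 degrees beyond upright, where it stays. It stays where it is left (1 N at the red grip moves it), but near 0 a sprung catch holds it: 4 to 7 N up at the red grip frees it; pressing it down into the catch takes 6 to 10 N from 0.12 rad on, until it snaps to 0 below 0.04. The grip point runs at 80 mm round the pin.
- keg_full: Full keg, green with a steel band: 112 mm wide, 100 mm to its shoulder, 2.4 to 3 kg, loose. Origin: centre of its underside, z up. On its axis a threaded steel neck carries a 44 mm ball, with a 44 mm collar 26 to 32 mm below the ball's centre. The neck is screwed in by hand: the ball's centre stands anywhere from 150 to 164 mm above the origin (not measured), a head's rim when home 110 to 124.
- keg_full_pin (a joint): How far the brass valve pin in the top of the green keg's ball is pressed in (m): 0 = free, standing 6 mm above the ball; about 0.005 when a head is fully home. Spring 1 to 3 N.
- keg_empty: Empty keg, dark grey with a steel band: same shape, 1.7 kg, loose. Origin: centre of its underside, z up. Its ball's centre stands 150 mm above the origin. At the start the head sits on it, home and locked (handle down).
- worktop_sink: The cream worktop, fixed, top at z = 0. The green keg and the head alone press on it with 30 to 38 N; pushes on the head of up to 25 N do for every step, and the coupling is damaged when keg, head and push together exceed 75 N.
- tumbler_teal: Bystander: teal glass tumbler, 66 mm wide, 85 mm tall; origin under its centre.
- mug_dots: Bystander: white mug with dots, 93 mm tall; origin at its underside.
- bowl_green: Bystander: green bowl, 115 mm wide, 59 mm tall; origin under its centre.
- small_glass: Bystander: small clear glass, 44 mm wide, 40 mm tall; origin under its centre.
- jug_amber: Bystander: amber glass jug, 94 mm tall; origin at its underside.
There are look-alikes about, which are no part of the job. What is meant by the keg_full is not blue, and is the larger of those in its own colour.

How it is judged:
By the outcome, as a careful person would: the job done as asked, in the order asked, and still so for the second after the job is handed in, with the robot touching nothing.
It also fails if it takes over 70 s, if anything falls off the work surface, if the arm or the gripper's body presses on something with over 40 N, if the wrist force passes 120 N, or if a joint passes its speed limit or range.

## Working session

There is one attempt and no reset: what is moved stays moved. The work goes in short steps, Python scripts to look and compute and a tool call to move; the robot and the scene stay as the last step left them, time stands still between calls to the robot, and variables do not carry over. Pictures are saved under pics/ and viewed, on a budget of 10 in all, crops included, one or two more only if the job needs it, and the job is handed in when it is done.

Besides the shell and the picture viewer there is one more tool, called after "Request:" as a command line: name --argument value ..., lists and objects as JSON in quotes. play_rows: Moves the arm, as the interface text tells. Its arguments: {"type":"object","properties":{"increments":{"type":"string"}},"required":["increments"]}

```bash
mkdir -p pics; ls; cat > h.py <<'E'
import numpy as np, cv2
from scipy.spatial.transform import Rotation as R
from workcell import ctrl
def snap(n,save=None):
    d=ctrl.get_image(n)
    if save: cv2.imwrite(f'pics/{save}.png',d['img'][:,:,::-1])
    return d
def att(d):
    a=np.array(d['attitude'],float)
    return a if a.shape==(3,3) else R.from_rotvec(a.ravel()).as_matrix() if a.size==3 else R.from_quat(a).as_matrix()
def cloud(d):
    h,w=d['range_z'].shape; f=h/2/np.tan(np.radians(d['vertical_fov']/2))
    u,v=np.meshgrid(np.arange(w),np.arange(h)); z=d['range_z']
    c=np.stack([(u-d['cx'])/f*z,(v-d['cy'])/f*z,z],-1)
    P=c@att(d).T+np.array(d['origin']).ravel(); P[z==0]=np.nan
    return P
E
python3 - <<'E'
from h import *
o=ctrl.get_obs();print(o, ctrl.tcp_to_grasp)
a=snap('scene');b=snap('side')
for d in(a,b):print({k:d[k] for k in d if k not in('img','range_z')})
np.savez('s0.npz',a=cloud(a),b=cloud(b),ai=a['img'],bi=b['img'])
cv2.imwrite('pics/a0.png',a['img'][:,:,::-1]);cv2.imwrite('pics/b0.png',b['img'][:,:,::-1])
E
```

```text
pics
{'t': 0.0, 'qpos': array([ 1.14299477e+00,  4.23818162e-01,  1.63071786e+00,  2.16813168e-06,
        1.08858237e+00, -1.89770836e-02]), 'qvel': array([-1.68270520e-05,  1.31211754e-03,  4.16753049e-04,  1.34714368e-03,
       -2.97852305e-04, -1.80561739e-03]), 'joint_torque': array([ 2.38118606e-03, -5.44622970e+01, -2.73671454e+01,  6.46166294e-02,
        2.28860078e-02, -1.74613501e-04]), 'ee_pos': array([248.18349087, 572.99140557, 221.9049069 ]), 'orientation': array([-6.37649509e-01, -3.07585218e+00,  2.33615546e-03]), 'ft_force': array([ 0.23237178, -0.52241301,  0.43263057]), 'moment': array([ 0.01857181,  0.05371777, -0.06207121]), 'width': 88.34090655701387} 18.700000000000003
{'vertical_fov': 53.674019181487125, 'cx': 278.75692732137816, 'cy': 214.87513934949897, 'origin': array([-91.13040746, 440.75054948, 612.33665319]), 'attitude': array([-1.13707228,  2.11594395, -1.14590279])}
{'vertical_fov': 55.95086188621646, 'cx': 280.63689143989336, 'cy': 214.90480628613736, 'origin': array([ 206.73695253, -238.64028787,  898.18194784]), 'attitude': array([-2.3604432 ,  1.24778577, -0.31132678])}
```

View pics/a0.png

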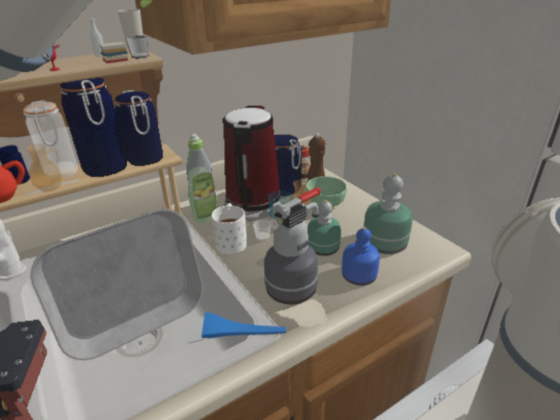

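View pics/b0.png

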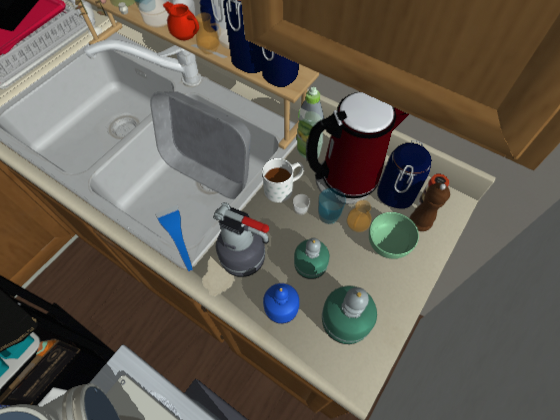

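Scene picture: the grey keg with the head is at (290,260), with the red handle tip at (318,192). In the side picture it is at (240,250).

Candidates for keg_full in the side picture:
- Small green at (312,257).
- Large green at (350,312).
- Blue at (281,302), ruled out by colour.

The large green one fits, as the larger of its colour. I'll measure it and confirm in a crop.

```bash
python3 - <<'E'
from h import *
s=np.load('s0.npz')
def circ(p):
    A=np.c_[2*p[:,:2],np.ones(len(p))];x=np.linalg.lstsq(A,(p[:,:2]**2).sum(1),rcond=None)[0]
    return x[:2],np.sqrt(x[2]+x[:2]@x[:2])
for k in 'ab':
    P=s[k];hsv=cv2.cvtColor(s[k+'i'],cv2.COLOR_RGB2HSV)
    g=((hsv[...,0]>65)&(hsv[...,0]<92)&(hsv[...,1]>80)).astype(np.uint8)
    n,l,st,c=cv2.connectedComponentsWithStats(g)
    for i in range(1,n):
        if st[i,4]>300:
            q=P[l==i];q=q[~np.isnan(q[:,0])];w=q[(q[:,2]>15)&(q[:,2]<85)]
            print(k,'green',c[i].round(),st[i,4],np.nanmedian(q,0).round(),'zmax',np.nanpercentile(q[:,2],99).round(), circ(w) if len(w)>50 else '')
    r=((hsv[...,0]<6)|(hsv[...,0]>174))&(hsv[...,1]>150)&(hsv[...,2]>120)&(P[...,2]>150)&(P[...,2]<320)&(P[...,0]<700)
    n,l,st,c=cv2.connectedComponentsWithStats(r.astype(np.uint8))
    for i in range(1,n):
        if st[i,4]>40:
            q=P[l==i];m=np.nanmean(q,0);u,S,V=np.linalg.svd(q-m,full_matrices=False)
            t=(q-m)@V[0];print(k,'red',c[i].round(),st[i,4],m.round(),V[0].round(3),t.min().round(),t.max().round())
# top of large green in b : print ball profile
P=s['b'];
for (u,v,name) in((350,300,'big'),(240,225,'head')):
    w=P[v-60:v+60,u-45:u+45].reshape(-1,3)
    for z0 in (40,100,125,145,155,165,175,190,205,215,225,235,250):
        q=w[abs(w[:,2]-z0)<5]
        if len(q)>8: print(name,z0,len(q),q.min(0).round(),q.max(0).round(),q.mean(0).round())
d=s['bi'][190:350,200:400,::-1];cv2.imwrite('pics/c0.png',cv2.resize(d,None,fx=4,fy=3.75,interpolation=cv2.INTER_CUBIC)[:600])
E
```

```text
a red [309. 194.] 117 [470.  18. 213.] [-0.156  0.988  0.006] -27.0 24.0
b green [311. 261.] 771 [524. -97.  66.] zmax 74.0 (array([537.6122594 , -87.01309948]), np.float64(30.134606865118705))
b green [348. 317.] 1644 [ 449. -228.   92.] zmax 101.0 (array([ 471.99899235, -222.58474559]), np.float64(53.017035757544186))
b red [256. 224.] 203 [473.  12. 213.] [ 0.188 -0.982 -0.013] -28.0 26.0
big 40 129 [ 417. -277.   35.] [656. -92.  45.] [ 518. -191.   40.]
big 100 607 [ 430. -263.   95.] [ 505. -183.  105.] [ 462. -224.   98.]
big 125 78 [ 452. -239.  120.] [552. -72. 130.] [ 531. -100.  124.]
big 155 13 [ 452. -243.  154.] [ 466. -205.  160.] [ 456. -226.  158.]
big 165 103 [ 452. -244.  160.] [ 492. -201.  170.] [ 463. -222.  166.]
big 175 250 [ 454. -241.  170.] [ 492. -203.  180.] [ 470. -223.  176.]
big 190 14 [ 470. -226.  185.] [ 477. -219.  190.] [ 473. -222.  188.]
head 40 107 [410.   8.  35.] [665. 203.  45.] [525.  59.  40.]
head 100 219 [425.  22.  95.] [499. 100. 102.] [452.  48.  97.]
head 125 42 [430.  30. 120.] [480.  80. 130.] [452.  39. 125.]
head 145 57 [432.  33. 140.] [482.  79. 149.] [449.  45. 145.]
head 155 115 [434. -11. 150.] [483.  91. 160.] [451.  41. 156.]
head 165 149 [435. -10. 160.] [479.  87. 170.] [450.  49. 165.]
head 175 40 [443.  -9. 170.] [481.  76. 180.] [460.  29. 175.]
head 190 128 [441.  -2. 185.] [487. 109. 195.] [459.  46. 189.]
head 205 262 [443. -14. 200.] [488.  93. 210.] [463.  58. 203.]
head 215 435 [444. -13. 210.] [485.  98. 219.] [468.  46. 214.]
```

View pics/c0.png

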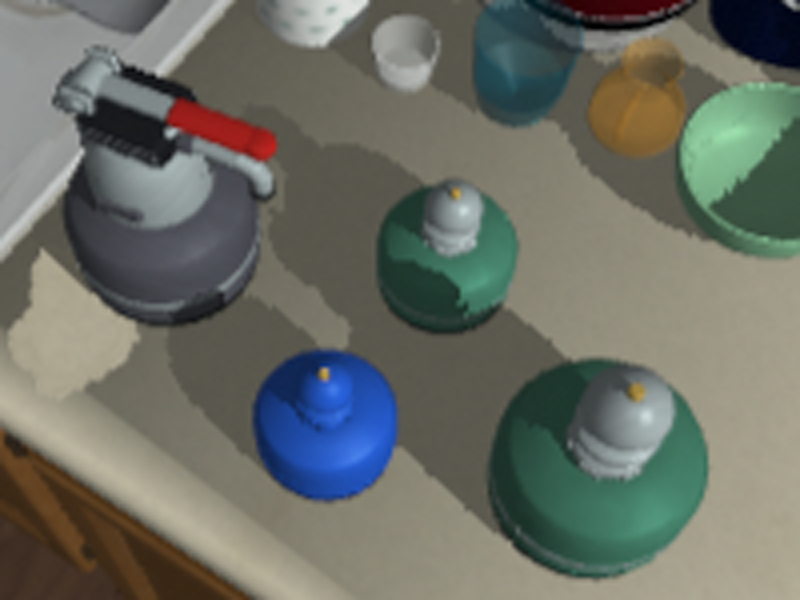

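The crop confirms it: the lower-right green keg (side picture (350,312)) is clearly the larger green one. It has a full-size ball, and a brass pin on top. Next I refine the axes and check the overhead clearance.

```bash
cat >> h.py <<'E'
def circ(p):
    A=np.c_[2*p[:,:2],np.ones(len(p))];x=np.linalg.lstsq(A,(p[:,:2]**2).sum(1),rcond=None)[0]
    return x[:2].round(1),np.sqrt(x[2]+x[:2]@x[:2]).round(1)
def sph(p):
    A=np.c_[2*p,np.ones(len(p))];x=np.linalg.lstsq(A,(p**2).sum(1),rcond=None)[0]
    return x[:3].round(1),np.sqrt(x[3]+x[:3]@x[:3]).round(1)
def near(P,c,r): return P[np.hypot(P[...,0]-c[0],P[...,1]-c[1])<r]
E
python3 - <<'E'
from h import *
s=np.load('s0.npz')
for k in 'ab':
    P=s[k]
    q=near(P,(472,-222),30);q=q[(q[:,2]>155)&(q[:,2]<181)]
    print(k,'ball',len(q),sph(q) if len(q)>20 else '')
    # fixed radius 22 fit
    from scipy.optimize import least_squares
    if len(q)>20: print(least_squares(lambda c:np.linalg.norm(q-c,axis=1)-22,[472,-222,158],loss='soft_l1').x.round(1))
    for n,c in(('grey',(463,64)),('green',(472,-222))):
        q=near(P,c,65);q=q[(q[:,2]>15)&(q[:,2]<80)]; print(k,n,'body',len(q),circ(q) if len(q)>20 else '')
    q=near(P,(463,64),42);q=q[(q[:,2]>115)&(q[:,2]<153)];print(k,'skirt',len(q),circ(q))
    m=(P[...,2]>320)&(P[...,0]<700)&(P[...,0]>250)&(abs(P[...,1])<400);q=P[m]
    print('overhead',len(q),q.min(0).round() if len(q) else '',q.max(0).round() if len(q) else '')
E
```

```text
a ball 245 (array([ 473.4, -220.4,  161.2]), np.float64(20.5))
[ 474.5 -221.7  160. ]
a grey body 1316 (array([466.4,  65.4]), np.float64(55.1))
a green body 1019 (array([ 473.5, -221.1]), np.float64(54.6))
a skirt 575 (array([465.4,  65.4]), np.float64(32.9))
overhead 8632 [ 631. -341.  458.] [700. 151. 545.]
b ball 393 (array([ 473.3, -222.1,  160.3]), np.float64(21.3))
[ 473.6 -222.   159.4]
b grey body 541 (array([465.8,  64.3]), np.float64(54.7))
b green body 476 (array([ 472.9, -222. ]), np.float64(54.8))
b skirt 264 (array([465. ,  64.3]), np.float64(32.6))
overhead 34281 [ 632. -339.  456.] [658. 150. 671.]
```

Request:
play_rows --increments "1 0 0 0.035 0;1 0 0 0.035 0;1 0 0 0.035 0;0.5 0.015 -0.0376 0 -4;0.5 0.015 -0.0376 0 -4;0.5 0.015 -0.0376 0 -4;0.5 0.015 -0.0376 0 -4;0.5 0.015 -0.0376 0 -4;0.5 0.015 -0.0376 0 -4;0.5 0.015 -0.0376 0 -4;0.5 0.015 -0.0376 0 -4;0.5 0.015 -0.0376 0 -4;0.5 0.015 -0.0376 0 -4;0.5 0.015 -0.0376 0 -4;0.5 0.015 -0.0376 0 -4;0.5 0.015 -0.0376 0 -4;0.5 0.015 -0.0376 0 -4;0.5 0.015 -0.0376 0 -2;0.5 0 0 0 0"

```text
t: 2.0
ee_pos: [474.5, 6.0, 327.4]
orientation: [2.055, 2.375, -0.001]
ft_force: [-0.1, 0.4, 0.1]
width: 43.8
```

```bash
python3 - <<'E'
from h import *
d=snap('wrist','w0');P=cloud(d);hsv=cv2.cvtColor(d['img'],cv2.COLOR_RGB2HSV)
r=((hsv[...,0]<6)|(hsv[...,0]>174))&(hsv[...,1]>150)&(hsv[...,2]>80)&(P[...,2]>195)&(P[...,2]<230)&(P[...,0]<600)
q=P[r];m=q.mean(0);u,S,V=np.linalg.svd(q-m,full_matrices=False);t=(q-m)@V[0]
print(len(q),m,V[0],t.min(),t.max(),q.min(0),q.max(0))
t=q[q[:,2]>211];
print(cv2.minAreaRect(t[:,:2].astype(np.float32)))
E
```

```text
1040 [474.18049828  16.38510419 215.29495376] [ 0.16635119 -0.98603346  0.00808095] -25.812479171076447 29.725433237782223 [462.68219833 -13.08565985 209.72476862] [485.29494643  42.64819932 218.03422179]
((474.2516174316406, 14.433120727539062), (15.80483627319336, 55.568359375), 9.114710807800293)
```

View pics/w0.png

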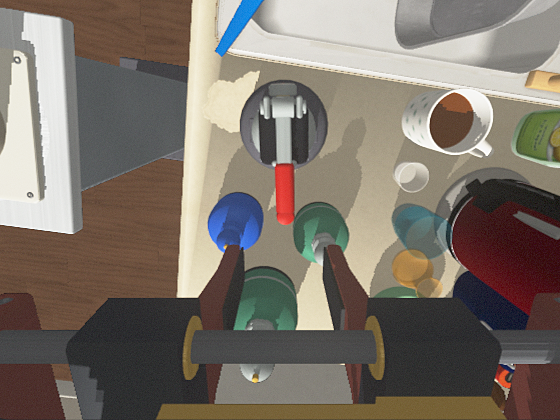

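The wrist picture shows the head at (285,125), the red handle from (285,165) to (285,220), and clear space on both sides of the grip. The measured grip centre is (475, 9) with a yaw of 9.1°. I'll descend and pinch.

Request:
play_rows --increments "0.5 0.0007 0.002 -0.03 0.8;0.5 0 0 -0.03 0;0.5 0 0 -0.03 0;0.5 0 0 -0.03 0;0.5 0 0 -0.009 0;0.5 0 0 0 0;0 0 0 0 0;0 0 0 0 0;0 0 0 0 0;0 0 0 0 0"

```text
t: 3.05
ee_pos: [474.7, 11.5, 199.6]
orientation: [2.032, 2.394, 0.002]
ft_force: [1.2, 1.1, -0.9]
width: 16.8
```

Request:
play_rows --increments "0 0 0 0.004 0;0 0 0.0003 0.004 0;0 0 0.0005 0.004 0;0 0 0.0007 0.004 0;0 0 0.001 0.004 0;0 0 0 0 0"

```text
t: 3.65
ee_pos: [474.1, 13.9, 219.2]
orientation: [2.032, 2.396, -0.0]
ft_force: [-0.2, -0.5, -2.1]
width: 16.6
```

Request:
play_rows --increments "0.35 0 0 0 0;0.35 0 0 0 0;0 0 0 0 0;0 0 0 0 0;0 0 0 0 0;0 -0.0002 0.0011 0.0037 0;0 -0.0002 0.0011 0.0037 0;0 -0.0003 0.0015 0.0036 0;0 -0.0003 0.0015 0.0035 0;0 -0.0003 0.0018 0.0034 0;0 -0.0003 0.0018 0.0034 0;0 -0.0003 0.0022 0.0032 0;0 -0.0003 0.0022 0.0032 0;0.35 0 0 0 0;0.35 0 0 0 0"

```text
t: 5.15
ee_pos: [472.5, 27.3, 247.1]
orientation: [2.031, 2.395, 0.002]
ft_force: [-0.8, 0.1, -0.5]
width: 28.7
```

```bash
cat >> h.py <<'E'
def redfit(n,save=None,lo=195):
    d=snap(n,save);P=cloud(d);hsv=cv2.cvtColor(d['img'],cv2.COLOR_RGB2HSV)
    r=((hsv[...,0]<6)|(hsv[...,0]>174))&(hsv[...,1]>150)&(hsv[...,2]>80)&(P[...,2]>lo)&(P[...,2]<340)&(P[...,0]<560)&(P[...,0]>400)&(P[...,1]<200)
    q=P[r]
    if len(q)<15: print(n,'few red',len(q));return d,P
    m=q.mean(0);V=np.linalg.svd(q-m,full_matrices=False)[2][0];t=(q-m)@V
    print(n,len(q),m.round(),V.round(3),t.min().round(),t.max().round(),'elev',np.degrees(np.arctan2(V[2],np.hypot(V[0],V[1]))).round());return d,P
E
python3 - <<'E'
from h import *
redfit('side');d,P=redfit('scene')
q=near(P,(465,64),42);q=q[(q[:,2]>115)&(q[:,2]<153)];print(circ(q))
E
```

```text
side 56 [471.   9. 267.] [-0.636  0.528 -0.563] -7.0 17.0 elev -34.0
scene 123 [466.  39. 251.] [-0.074  0.49  -0.868] -58.0 16.0 elev -60.0
(array([466.2,  65.1]), np.float64(33.4))
```

Request:
play_rows --increments "0 0 0 0 0;0 0 0 0 0;0 0 0 0 0;0 -0.0004 0.0025 0.003 0;0 -0.0004 0.0025 0.003 0;0 -0.0004 0.0027 0.0027 0;0 -0.0004 0.0027 0.0027 0;0 -0.0005 0.003 0.0024 0;0 -0.0005 0.003 0.0024 0;0 -0.0005 0.0032 0.0021 0;0 -0.0005 0.0032 0.0021 0;0.35 0 0 0 0;0.35 0 0 0 0;0 0 0 0 0;0 0 0 0 0;0 0 0 0 0"

```text
t: 6.85
ee_pos: [468.5, 49.9, 267.0]
orientation: [2.032, 2.395, 0.001]
ft_force: [-0.3, 0.1, 1.2]
width: 16.8
```

Request:
play_rows --increments "0 -0.0005 0.0034 0.0018 0;0 -0.0005 0.0034 0.0018 0;0 -0.0006 0.0036 0.0014 0;0 -0.0006 0.0036 0.0014 0;0 -0.0006 0.0037 0.001 0;0 -0.0006 0.0037 0.001 0;0 -0.0006 0.0038 0.0006 0;0 -0.0006 0.0038 0.0006 0;0.4 0 0 0 0;0.4 0 0 0 0;0.4 0 0 0.03 0;0.4 0 0 0.03 0;0 0.002 -0.02 0.01 0;0 0.003 -0.02 0 0;0 0.003 -0.015 0 0;0 0 0 0 0"

```text
t: 8.45
ee_pos: [472.2, 23.1, 346.9]
orientation: [2.034, 2.393, 0.002]
ft_force: [0.9, 0.6, 0.1]
width: 7.0
```

```bash
python3 - <<'E'
from h import *
redfit('side');d,P=redfit('scene','a1')
print(ctrl.get_obs()['width'])
E
```

```text
side 16 [457.  73. 263.] [ 0.082  0.144 -0.986] -7.0 7.0 elev -80.0
scene 246 [460.  75. 282.] [-0.039  0.272 -0.962] -26.0 28.0 elev -74.0
1.2816294848646974
```

Request:
play_rows --increments "0 0 0 -0.04 0;0 0 0 -0.035 0;0 -0.0013 0.008 0 0;0 -0.0013 0.008 0 0;0 -0.0013 0.008 0 0;0 -0.0013 0.008 0 0;0 -0.0013 0.008 0 0;0 -0.0013 0.008 0 0;0 -0.0013 0.008 0 0;0 -0.0013 0.008 -0.002 0;0 -0.0013 0.008 -0.002 0;0 -0.0013 0.008 -0.002 0;0 -0.0008 0.005 -0.002 0;0 0 0 0 0"

```text
t: 9.95
ee_pos: [457.5, 109.7, 262.8]
orientation: [-2.031, -2.396, 0.001]
ft_force: [0.2, -0.8, -0.4]
width: 0.3
```

```bash
python3 - <<'E'
from h import *
redfit('side');redfit('scene')
E
```

```text
side 37 [449. 125. 264.] [ 0.087 -0.538 -0.838] -20.0 20.0 elev -57.0
scene 193 [448. 137. 273.] [-0.061  0.548  0.834] -31.0 24.0 elev 57.0
```

Request:
play_rows --increments "0 -0.0005 0.003 0 0;0 -0.0005 0.003 0 0;0 -0.0003 0.002 0 0;0 -0.0003 0.002 0 0;0 -0.0002 0.001 0 0;0 0 0 0 0"

```text
t: 10.65
ee_pos: [456.1, 120.1, 263.4]
orientation: [-2.032, -2.396, -0.0]
ft_force: [0.0, -0.5, 0.6]
width: 0.8
```

Request:
play_rows --increments "0 -0.0002 0.0015 0 0;0 -0.0002 0.0015 0 0;0 0 0 0 0"

```text
t: 10.95
ee_pos: [455.7, 123.2, 263.4]
orientation: [-2.032, -2.396, -0.0]
ft_force: [0.6, -1.3, 1.2]
width: 0.2
```

```bash
python3 - <<'E'
from h import *
redfit('side');redfit('scene')
print(ctrl.get_obs()['ft_force'])
E
```

```text
side 63 [448. 134. 261.] [ 0.092 -0.667 -0.74 ] -28.0 23.0 elev -48.0
scene 173 [446. 146. 267.] [-0.06   0.671  0.739] -33.0 23.0 elev 48.0
[-0.1188059  -0.01112405 -0.25936613]
```

Request:
play_rows --increments "0 -0.0002 0.0015 0 0;0 -0.0002 0.0015 0 0;0 0 0 0 0"

```text
t: 11.35
ee_pos: [455.3, 126.2, 263.4]
orientation: [-2.032, -2.396, -0.0]
ft_force: [0.5, -0.4, 0.4]
width: 0.7
```

Request:
play_rows --increments "0 -0.0002 0.0015 0 0;0 0 0.001 0 0;0 0 0 0 0"

```text
t: 11.65
ee_pos: [455.1, 128.6, 263.4]
orientation: [-2.032, -2.396, -0.0]
ft_force: [-0.0, -0.6, 0.1]
width: 0.2
```

```bash
python3 - <<'E'
from h import *
redfit('side');d,P=redfit('scene')
q=near(P,(465,64),42);q=q[(q[:,2]>115)&(q[:,2]<153)];print(circ(q))
q=near(P,(465,64),65);q=q[(q[:,2]>15)&(q[:,2]<80)];print(circ(q))
print(ctrl.get_obs()['ft_force'])
E
```

```text
side 78 [448. 138. 260.] [-0.098  0.703  0.704] -24.0 30.0 elev 45.0
scene 172 [446. 149. 264.] [ 0.048 -0.71  -0.703] -22.0 32.0 elev -45.0
(array([464.3,  64. ]), np.float64(32.6))
(array([466.3,  65.6]), np.float64(55.0))
[ 0.46131606 -0.7685023  -0.28041675]
```

Request:
play_rows --increments "0 -0.0002 0.001 0 0;0 0 0.001 0 0;0 0 0 0 0"

```text
t: 12.05
ee_pos: [454.9, 130.6, 263.4]
orientation: [-2.032, -2.396, -0.0]
ft_force: [0.8, -0.4, -0.2]
width: 0.3
```

Request:
play_rows --increments "0 -0.0002 0.001 0 0;0 0 0.001 0 0"

```text
t: 12.25
ee_pos: [454.7, 132.6, 263.4]
orientation: [-2.032, -2.396, 0.0]
ft_force: [0.4, -0.2, 1.0]
width: 0.5
```

```bash
python3 - <<'E'
from h import *
redfit('side');d,P=redfit('scene')
print(ctrl.get_obs()['ft_force'])
E
```

```text
side 88 [448. 138. 257.] [-0.131  0.734  0.666] -22.0 33.0 elev 42.0
scene 164 [445. 151. 262.] [ 0.064 -0.747 -0.662] -23.0 32.0 elev -41.0
[-0.02957545 -0.9858216   0.00818226]
```

Request:
play_rows --increments "0 0.0008 -0.005 0 0;0 0.003 -0.02 0.02 0;0 0 0 0.04 0;0.8 0 0 0.03 0;0.8 0.003 -0.02 0 0;0.8 0.003 -0.015 0 0;0.9 0 0 0 0"

```text
t: 13.05
ee_pos: [464.7, 71.3, 353.6]
orientation: [2.034, 2.393, 0.001]
ft_force: [0.5, 0.8, -0.6]
width: 29.0
```

```bash
python3 - <<'E'
from h import *
redfit('side');d,P=redfit('scene','a2')
for z0 in(120,130,140,150):
  q=near(P,(465,64),42);q=q[abs(q[:,2]-z0)<5];print(z0,len(q),circ(q))
d=snap('wrist','w2');P=cloud(d);np.save('w2.npy',P);
q=near(P,(465,64),50);
for z0 in range(170,225,6):
  p=q[abs(q[:,2]-z0)<3]
  if len(p)>5:print(z0,len(p),p.min(0).round(),p.max(0).round(),p.mean(0).round())
i=d['img'][:,:,::-1];a=cv2.imread('pics/a2.png')[150:310,220:400]
cv2.imwrite('pics/m2.png',np.hstack([cv2.resize(i,(400,300)),cv2.resize(a,(338,300))]))
E
```

```text
side 157 [450. 140. 258.] [ 0.198 -0.734 -0.649] -31.0 24.0 elev -40.0
scene 169 [445. 151. 263.] [ 0.047 -0.748 -0.662] -22.0 32.0 elev -41.0
120 110 (array([466.8,  63.9]), np.float64(33.8))
130 150 (array([465.6,  59.7]), np.float64(37.5))
140 176 (array([465.7,  64.1]), np.float64(32.7))
150 136 (array([466. ,  65.6]), np.float64(31.7))
170 48 [440.  53. 167.] [493.  79. 170.] [470.  66. 168.]
182 17 [442.  31. 180.] [483. 110. 185.] [457.  97. 182.]
188 184 [441.  15. 185.] [484. 110. 191.] [470.  47. 189.]
194 138 [441.  15. 191.] [491. 109. 197.] [468.  55. 193.]
200 1028 [442.  39. 197.] [491. 101. 203.] [466.  68. 202.]
206 635 [444.  39. 203.] [487. 102. 209.] [468.  58. 204.]
212 253 [443.  81. 209.] [481. 102. 215.] [462.  91. 213.]
218 292 [446.  82. 215.] [478. 102. 221.] [462.  92. 217.]
224 82 [453.  99. 221.] [466. 108. 227.] [460. 103. 224.]
```

View pics/m2.png

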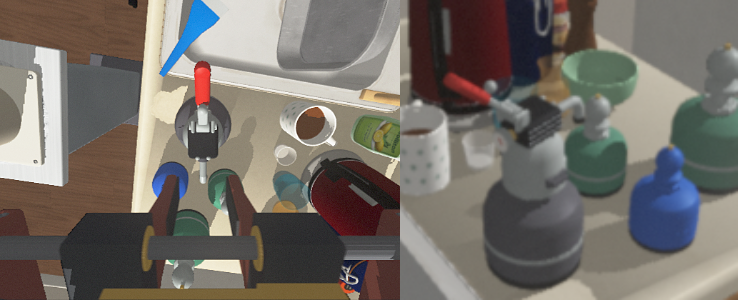

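The left panel (wrist) shows the red handle fully back at (202,75) and the block at (205,140). The right panel shows the head upright or slightly tilted on the grey keg. I'll measure the tilt from the block's top.

```bash
python3 - <<'E'
from h import *
P=np.load('w2.npy').reshape(-1,3)
e=np.array([-.158,.987]);l=np.array([.987,.158])
s=(P[:,:2]-[465.5,64.5])@e;t=(P[:,:2]-[465.5,64.5])@l
for s0 in range(-28,14,4):
    m=(abs(s-s0)<2)&(abs(t)<14)&(P[:,2]>190)&(P[:,2]<212)
    if m.sum()>3:print(s0,m.sum(),np.median(P[m,2]).round(2))
m=(abs(s)<30)&(P[:,2]>196)&(P[:,2]<209);print(s[m].min(),t[m].min(),t[m].max())
E
```

```text
-28 36 192.23
-24 23 203.6
-20 90 203.23
-16 102 203.95
-12 108 203.62
-8 104 203.22
-4 92 203.11
0 106 203.02
4 101 202.64
8 110 202.41
12 112 202.07
-25.085539666710506 -21.071643284727823 23.150430753480535
```

Request:
play_rows --increments "1 0.0008 -0.0063 0 0;1 0 0 -0.03 0;1 0 0 -0.03 0;1 0 0 -0.03 0;1 0 0 -0.03 0;1 0 0 -0.03 0;1 0 0 -0.02 0;1 0 0 -0.01 0;1 0 0 0 0;0.4 0 0 0 0;0.4 0 0 0 0;0.4 0 0 0 0;0.4 0 0 0 0;0 0 0 0 0;0 0 0 0 0;0 0 0 0 0"

```text
t: 14.8
ee_pos: [465.9, 66.3, 173.6]
orientation: [2.032, 2.395, 0.001]
ft_force: [1.3, 0.3, 0.5]
width: 44.1
```

Request:
play_rows --increments "0 0 0 0.002 0;0 0 0 0.002 0;0 0 0 0.002 0;0 0 0 0.002 0;0 0 0 0.003 0;0 0 0 0.004 0;0 0 0 0.005 0;0 0 0 0.01 0;0 0 0 0.015 0;0 0 0 0.02 0;0 0 0 0.02 0;0 0 0 0.02 0;0 0 0 0 0"

```text
t: 16.1
ee_pos: [466.8, 66.3, 281.4]
orientation: [2.03, 2.393, 0.006]
ft_force: [1.5, 0.8, -6.8]
width: 43.9
```

```bash
python3 - <<'E'
from h import *
d=snap('scene','a3');P=cloud(d)
for z0 in(235,245,255):
  q=near(P,(466,66),45);q=q[abs(q[:,2]-z0)<5];print(z0,len(q),circ(q) if len(q)>10 else '')
q=near(P,(466,66),65);q=q[(q[:,2]>15)&(q[:,2]<80)];print(circ(q))
q=near(P,(466,66),30);q=q[(q[:,2]>140)&(q[:,2]<175)];print(len(q),sph(q) if len(q)>20 else '')
cv2.imwrite('pics/m3.png',cv2.resize(d['img'][80:330,180:440,::-1],None,fx=2,fy=2))
E
```

```text
235 144 (array([471.2,  55.1]), np.float64(42.8))
245 239 (array([465.8,  63.3]), np.float64(33.5))
255 173 (array([467.3,  65.3]), np.float64(32.0))
(array([466.5,  65.4]), np.float64(55.2))
375 (array([466.1,  65.4, 150.9]), np.float64(21.2))
```

View pics/m3.png

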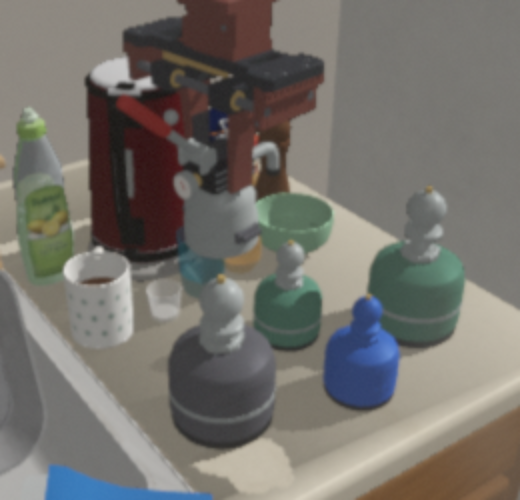

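The picture shows the head clear of the grey keg and held upright. The handle is back at (145,115) and the bare grey ball is at (222,298). Now over to the green keg.

Request:
play_rows --increments "0 0 -0.01 0 0;0 0.0005 -0.02 0 0;0 0.0005 -0.03 0 0;0 0.001 -0.03 0 0;0 0.001 -0.03 0 0;0 0.001 -0.03 0 0;0 0.001 -0.03 0 0;0 0.001 -0.03 0 0;0 0.001 -0.03 0 0;0 0.0005 -0.02 0 0;0 0 -0.015 0 0;0 0 -0.0112 0 0;0 0 0 0 0;0 0 0 0 0"

```text
t: 17.55
ee_pos: [472.5, -219.5, 278.0]
orientation: [-2.032, -2.395, -0.0]
ft_force: [0.0, -0.3, -6.0]
width: 43.8
```

```bash
python3 - <<'E'
from h import *
for n in('scene','side'):
  d=snap(n,'p_'+n);P=cloud(d);o=np.array([473.7,-220])
  for z0 in(225,235,245,255):
    q=near(P,o,42);q=q[abs(q[:,2]-z0)<5];print(n,z0,len(q),circ(q) if len(q)>10 else '')
  q=near(P,o,30);q=q[(q[:,2]>145)&(q[:,2]<181)]
  if len(q)>20:print(len(q),sph(q))
print(ctrl.get_obs()['ee_pos'])
E
```

```text
scene 225 132 (array([ 472.7, -221.2]), np.float64(33.3))
scene 235 162 (array([ 474.8, -226.6]), np.float64(39.0))
scene 245 156 (array([ 473. , -221.6]), np.float64(33.0))
scene 255 137 (array([ 472.3, -219.8]), np.float64(31.4))
283 (array([ 473.4, -220.9,  160.6]), np.float64(20.9))
side 225 0 
side 235 7 
side 245 0 
side 255 0 
36 (array([ 472.8, -222.2,  161.1]), np.float64(21.0))
[ 472.69334012 -219.17653045  278.24054782]
```

Request:
play_rows --increments "0 0.0008 -0.0005 -0.015 0;0 0 0 -0.015 0;0 0 0 -0.01 0;0 0 0 -0.008 0;0 0 0 -0.006 0;0 0 0 -0.005 0;0 0 0 -0.005 0;0 0 0 -0.004 0;0 0 0 -0.004 0;0 0 0 -0.003 0;0 0 0 -0.002 0;0 0 0 0 0"

```text
t: 18.85
ee_pos: [473.5, -220.5, 201.1]
orientation: [-2.032, -2.395, 0.0]
ft_force: [-0.5, -0.4, -6.8]
width: 44.0
```

Request:
play_rows --increments "0 0 0 -0.002 0;0 0 0 -0.002 0;0 0 0 -0.001 0;0 0 0 -0.001 0;0 0 0 -0.001 0;0 0 0 -0.001 0;0 0 0 0 0"

```text
t: 19.55
ee_pos: [473.4, -220.3, 193.3]
orientation: [-2.032, -2.395, -0.0]
ft_force: [-1.4, 1.6, -3.5]
width: 43.5
```

Contact is beginning. I'll go on in 1 mm rows.

Request:
play_rows --increments "0 0 0 -0.001 0;0 0 0 -0.001 0;0 0 0 -0.001 0;0 0 0 0 0"

```text
t: 19.95
ee_pos: [473.8, -220.5, 191.0]
orientation: [2.032, 2.395, 0.0]
ft_force: [-3.8, 2.0, 3.8]
width: 44.2
```

Request:
play_rows --increments "0 0 0 -0.001 0;0 0 0 -0.001 0;0 0 0 0 0"

```text
t: 20.25
ee_pos: [473.9, -220.6, 188.8]
orientation: [2.032, 2.395, 0.001]
ft_force: [-1.9, 2.2, 4.1]
width: 44.0
```

Request:
play_rows --increments "0 0 0 -0.001 0;0 0 0 -0.001 0;0 0 0 0 0"

```text
t: 20.55
ee_pos: [473.9, -220.6, 186.4]
orientation: [2.032, 2.395, 0.0]
ft_force: [-1.3, 2.3, 0.6]
width: 43.6
```

Request:
play_rows --increments "0 0 0 -0.001 0;0 0 0 -0.0005 0;0 0 0 0 0"

```text
t: 20.85
ee_pos: [473.8, -220.6, 184.7]
orientation: [2.032, 2.395, 0.0]
ft_force: [-0.2, 0.8, -1.5]
width: 43.5
```

Request:
play_rows --increments "0 0 0 -0.0005 0;0 0 0 -0.0005 0;0 0 0 0 0"

```text
t: 21.15
ee_pos: [473.8, -220.6, 183.9]
orientation: [2.032, 2.395, 0.0]
ft_force: [-0.9, 1.2, 0.7]
width: 43.5
```

Request:
play_rows --increments "0 0 0 -0.0005 0;0 0 0 0 0"

```text
t: 21.35
ee_pos: [473.7, -220.7, 183.6]
orientation: [2.032, 2.395, -0.0]
ft_force: [-1.6, 2.3, 5.0]
width: 43.5
```

Request:
play_rows --increments "0 0 0 -0.0005 0;0 0 0 0 0"

```text
t: 21.55
ee_pos: [473.8, -220.7, 183.5]
orientation: [2.032, 2.395, -0.0]
ft_force: [-3.0, 1.6, 7.7]
width: 43.8
```

Request:
play_rows --increments "0 0 0 -0.0005 0;0 0 0 0 0;0 0 0 0.0015 0;0 0 0 0 0"

```text
t: 21.95
ee_pos: [473.6, -220.6, 183.7]
orientation: [2.032, 2.395, -0.0]
ft_force: [-0.2, 0.3, -3.6]
width: 43.9
```

Request:
play_rows --increments "1 0 0 0 0;1 0 0 0 0;1 0 0 0 0;1 0 0 0 0;1 0 0 0.02 0;1 0 0 0.03 0;1 0 0 0.04 0;1 0 0 0.04 0;1 0 0 0.04 0;0.5 0 0 0.02 0;0 0 0 0 0;0 0 0 0 0"

```text
t: 23.15
ee_pos: [473.3, -220.4, 373.3]
orientation: [-2.032, -2.396, 0.0]
ft_force: [-0.1, 0.5, -0.7]
width: 67.3
```

```bash
python3 - <<'E'
from h import *
redfit('side');d,P=redfit('scene','a4');o=np.array([473.7,-221.5])
for z0 in(130,140,150,160):
    q=near(P,o,42);q=q[abs(q[:,2]-z0)<4];print(z0,len(q),circ(q) if len(q)>10 else '')
q=near(P,o,65);q=q[(q[:,2]>15)&(q[:,2]<80)];print(circ(q))
q=near(P,o,45);q=q[(q[:,2]>106)&(q[:,2]<135)];r=np.hypot(*(q[:,:2]-o).T);print('rim z',np.percentile(q[r>30,2],[1,5]))
w=snap('wrist','w4');P=cloud(w).reshape(-1,3)
e=np.array([-.158,.987]);l=np.array([.987,.158]);s=(P[:,:2]-o)@e;t=(P[:,:2]-o)@l
for s0 in range(-28,14,4):
    m=(abs(s-s0)<2)&(abs(t)<14)&(P[:,2]>200)&(P[:,2]<222)
    if m.sum()>3:print(s0,m.sum(),np.median(P[m,2]).round(2))
cv2.imwrite('pics/m4.png',np.hstack([cv2.resize(w['img'][:,:,::-1],(400,300)),cv2.resize(d['img'][110:270,290:470,::-1],(338,300))]))
print(ctrl.get_obs()['ee_pos'],ctrl.get_obs()['width'])
E
```

```text
side 214 [ 459. -143.  271.] [-0.076  0.724  0.686] -30.0 26.0 elev 43.0
scene 33 [ 453. -136.  272.] [-0.067  0.75   0.658] -27.0 22.0 elev 41.0
130 80 (array([ 474.1, -222.9]), np.float64(33.9))
140 100 (array([ 475.6, -228.7]), np.float64(40.0))
150 111 (array([ 474.3, -223.3]), np.float64(33.6))
160 93 (array([ 473.7, -221. ]), np.float64(31.6))
(array([ 473.6, -220.9]), np.float64(54.7))
rim z [119.13861789 120.13973084]
-28 24 202.7
-24 51 212.3
-20 92 213.3
-16 104 213.56
-12 92 213.5
-8 105 213.25
-4 102 212.89
0 102 212.56
4 94 212.53
8 103 212.38
12 108 212.21
[ 472.86058805 -220.13700204  372.01013208] 55.05214321455215
```

View pics/m4.png

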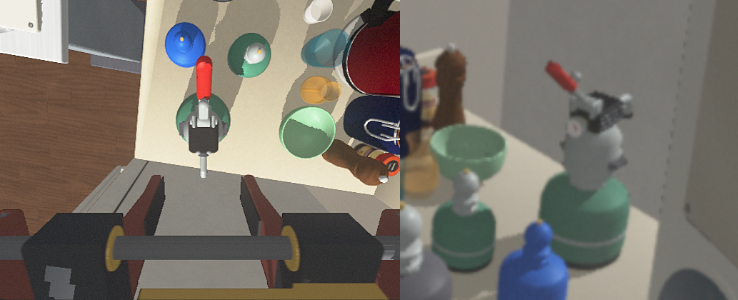

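The left panel (wrist) shows the head on the green keg with the handle back at (204,75). The right panel shows it seated upright. The block top rose 9.6 mm relative to home on the grey keg, against an expected 10, and the rim is at z ≈ 120, so it is home. Now I bring shut fingers behind the handle.

Request:
play_rows --increments "0 -0.0038 0.0242 0 0;0 -0.0038 0.0242 0 0;0 -0.0038 0.0242 0 0;0 -0.0038 0.0242 0 0;0 -0.0038 0.0242 0 0;0 0 0 0 0;0 0 0 -0.034 0;0 0 0 -0.034 0;0 0 0 -0.034 0;0 0 0 0 0"

```text
t: 24.3
ee_pos: [451.5, -99.4, 267.4]
orientation: [-2.027, -2.389, 0.007]
ft_force: [0.1, 0.2, -0.6]
width: 0.5
```

Request:
play_rows --increments "0 0.002 -0.006 0.002 0;0 0.0014 -0.008 0 0;0 0.0014 -0.008 0 0;0 0.0013 -0.008 0 0;0 0.0013 -0.008 0 0;0 0.0013 -0.008 0 0;0 0.0013 -0.008 0 0;0 0.0013 -0.008 0 0;0 0.0013 -0.008 0 0;0 0.0013 -0.008 0 0;0 0.0013 -0.008 0 0;0 0.0013 -0.008 0 0;0 0 0 0 0"

```text
t: 25.6
ee_pos: [471.2, -194.5, 273.7]
orientation: [2.033, 2.395, -0.001]
ft_force: [-0.2, -0.7, 0.3]
width: 0.4
```

```bash
python3 - <<'E'
from h import *
redfit('side');redfit('scene');print(ctrl.get_obs()['ee_pos'])
E
```

```text
side few red 0
scene few red 5
[ 471.02382628 -193.77149762  273.69168456]
```

Request:
play_rows --increments "0 0.001 -0.007 0 0;0 0.001 -0.007 0 0;0 0.001 -0.006 -0.002 0;0 0.001 -0.006 -0.003 0;0 0.001 -0.006 -0.003 0;0 0.001 -0.006 -0.003 0;0 0.001 -0.006 -0.004 0;0 0.001 -0.006 -0.004 0;0 0.001 -0.006 -0.004 0;0 0 0 0 0"

```text
t: 26.7
ee_pos: [480.1, -250.3, 250.2]
orientation: [-2.033, -2.395, 0.001]
ft_force: [-0.1, -1.3, 0.6]
width: 0.2
```

```bash
python3 - <<'E'
from h import *
redfit('side');redfit('scene');print(ctrl.get_obs()['ee_pos'])
E
```

```text
side 22 [ 483. -294.  259.] [-0.815 -0.104 -0.571] -6.0 7.0 elev -35.0
scene 51 [ 476. -267.  251.] [-0.199  0.9   -0.388] -24.0 25.0 elev -23.0
[ 480.12101959 -249.76198287  250.75771836]
```

Request:
play_rows --increments "0 0 0 0.025 0;0 0.001 -0.013 0 0;0 0.001 -0.013 0 0;0 0 0 -0.01 0;0 0 0 -0.01 0;0 0 0 -0.006 0;0 0 0 -0.005 0;0 0 0 -0.004 0;0 0 0 -0.003 0;0 0 0 0 0"

```text
t: 27.8
ee_pos: [482.0, -275.3, 237.5]
orientation: [-2.032, -2.395, 0.0]
ft_force: [-0.2, 0.1, 0.5]
width: 0.7
```

Request:
play_rows --increments "0 0 0 -0.002 0;0 0 0 -0.002 0;0 0 0 -0.001 0;0 0 0 -0.001 0;0 0 0 0 0"

```text
t: 28.3
ee_pos: [482.3, -275.7, 232.0]
orientation: [2.032, 2.395, -0.0]
ft_force: [0.3, -0.9, 0.9]
width: 0.5
```

Request:
play_rows --increments "0 0 0 -0.001 0;0 0 0 -0.001 0;0 0 0 -0.001 0;0 0 0 0 0"

```text
t: 28.7
ee_pos: [482.3, -275.7, 228.9]
orientation: [2.032, 2.395, -0.0]
ft_force: [0.4, -1.3, 2.9]
width: 0.6
```

Request:
play_rows --increments "0 0 0 -0.001 0;0 0 0 -0.001 0;0 0 0 0 0"

```text
t: 29.0
ee_pos: [482.1, -275.4, 226.7]
orientation: [-2.032, -2.395, -0.0]
ft_force: [0.5, -1.5, 2.2]
width: 0.7
```

Request:
play_rows --increments "0 0 0 -0.001 0;0 0 0 -0.001 0;0 0 0 0 0"

```text
t: 29.3
ee_pos: [481.6, -274.9, 224.2]
orientation: [-2.031, -2.394, -0.0]
ft_force: [0.0, -0.5, -0.7]
width: 0.6
```

Request:
play_rows --increments "0 0 0 -0.001 0;0 0 0 0 0"

```text
t: 29.5
ee_pos: [481.7, -275.0, 223.3]
orientation: [-2.031, -2.395, 0.0]
ft_force: [-0.5, -0.8, 0.6]
width: 0.1
```

Request:
play_rows --increments "0 0 0 -0.001 0;0 0 0 0 0"

```text
t: 29.7
ee_pos: [482.0, -275.4, 222.7]
orientation: [-2.032, -2.395, 0.0]
ft_force: [-0.1, -0.5, 0.5]
width: 0.4
```

```bash
python3 - <<'E'
from h import *
redfit('side');redfit('scene');print(ctrl.get_obs()['ee_pos'],ctrl.get_obs()['ft_force'])
E
```

```text
side 27 [ 480. -296.  218.] [-0.342  0.939  0.033] -7.0 8.0 elev 2.0
scene 30 [ 475. -271.  218.] [-0.114  0.987  0.118] -26.0 17.0 elev 7.0
[ 482.0710917  -275.45571127  222.80946436] [ 0.03177572 -0.41379258  0.05360151]
```

Request:
play_rows --increments "0 0 0 -0.001 0;0 0 0 -0.001 0;0 0 0 0 0"

```text
t: 30.1
ee_pos: [482.5, -276.0, 221.7]
orientation: [2.032, 2.395, -0.0]
ft_force: [-0.6, -0.3, 6.1]
width: 0.8
```

Request:
play_rows --increments "0 0 0 -0.001 0;0 0 0 0 0"

```text
t: 30.3
ee_pos: [482.7, -276.2, 221.4]
orientation: [2.031, 2.394, -0.0]
ft_force: [-2.2, -0.5, 11.1]
width: 0.4
```

Request:
play_rows --increments "0 0 0 -0.001 0;0 0 0 0 0"

```text
t: 30.5
ee_pos: [482.9, -276.4, 221.1]
orientation: [2.03, 2.393, -0.0]
ft_force: [-3.9, -0.2, 15.5]
width: 0.3
```

Request:
play_rows --increments "0 0 0 0.003 0;0 0 0 0.01 0;0 0 0 0.03 0;0 0 0 0.04 0;0 0 -0.02 0.04 0;0 0 -0.03 0.03 0;0 0 -0.03 0 0;0 0 0 0 0;0 0 0 0 0"

```text
t: 31.4
ee_pos: [481.7, -355.5, 371.5]
orientation: [-2.033, -2.393, -0.0]
ft_force: [0.1, 1.0, -0.5]
width: 0.6
```

```bash
python3 - <<'E'
from h import *
a,A=redfit('side');b,B=redfit('scene')
w=snap('wrist')
o=np.array([473.7,-221.5])
e=np.array([-.158,.987]);l=np.array([.987,.158])
for n,P in(('side',A),('scene',B)):
    q=near(P,o,65);q=q[(q[:,2]>15)&(q[:,2]<80)];print('green',circ(q))
    q=near(P,(466,65),65);q=q[(q[:,2]>15)&(q[:,2]<80)];print('grey',circ(q))
    p=P.reshape(-1,3);s=(p[:,:2]-o)@e;t=(p[:,:2]-o)@l
    for s0 in range(-84,28,8):
        m=(abs(s-s0)<4)&(abs(t)<7)&(p[:,2]>190)&(p[:,2]<250)
        if m.sum()>2:print(n,s0,m.sum(),np.percentile(p[m,2],80).round(1))
i=a['img'][210:350,240:400,::-1];j=b['img'][130:270,300:460,::-1]
cv2.imwrite('pics/m5.png',np.hstack([cv2.resize(i,(400,350)),cv2.resize(j,(400,350))]))
E
```

```text
side few red 0
scene 45 [ 478. -274.  219.] [-0.136  0.988  0.071] -23.0 22.0 elev 4.0
green (array([0., 0.]), np.float64(0.0))
grey (array([0., 0.]), np.float64(0.0))
green (array([ 473.5, -220.7]), np.float64(54.5))
grey (array([466.2,  65.6]), np.float64(54.9))
scene -76 9 220.3
scene -68 10 220.4
scene -60 19 221.1
scene -52 10 220.7
scene -44 11 221.8
scene -36 13 222.7
scene -28 22 221.8
scene -20 19 221.3
scene -12 15 221.7
scene -4 12 222.0
scene 4 8 223.1
scene 20 38 227.0
```

View pics/m5.png

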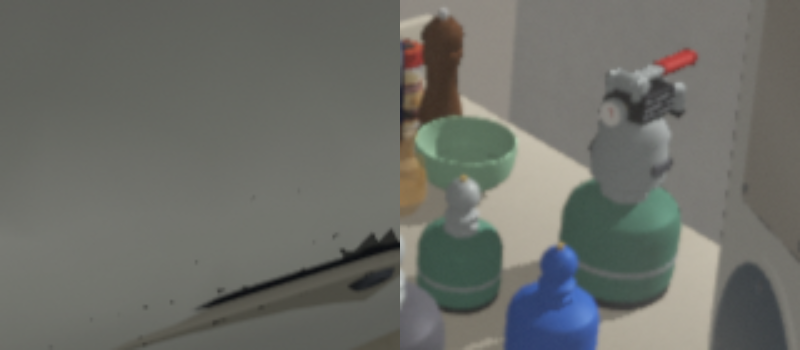

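The scene panel shows the handle down, from (650,70) to (695,58), on the upright green keg. The side camera is blocked by the arm. I'll check the handle-to-block angle from the wrist camera.

Request:
play_rows --increments "0 0 0.025 0.02 0;0 0 0.025 0 0;0 0 0 0 0;0 0 0 0 0"

```text
t: 31.95
ee_pos: [482.2, -304.7, 391.8]
orientation: [-2.03, -2.397, 0.0]
ft_force: [0.9, 0.2, -0.3]
width: 0.3
```

```bash
cat > chk.py <<'E'
from h import *
o=np.array([473.7,-221.5]);e=np.array([-.158,.987]);l=np.array([.987,.158])
w=snap('wrist');P=cloud(w).reshape(-1,3)
cv2.imwrite('pics/w6.png',w['img'][:,:,::-1])
s=(P[:,:2]-o)@e;t=(P[:,:2]-o)@l
for s0 in range(-84,28,6):
    m=(abs(s-s0)<3)&(abs(t)<6)&(P[:,2]>195)&(P[:,2]<250)
    k=(abs(s-s0)<3)&(abs(t)>13)&(abs(t)<20)&(P[:,2]>195)&(P[:,2]<250)
    print(s0,m.sum(),np.median(P[m,2]).round(1) if m.sum() else '','block',k.sum(),np.median(P[k,2]).round(1) if k.sum() else '')
E
python3 chk.py
```

```text
-84 18 219.3 block 0 
-78 62 220.6 block 0 
-72 56 220.9 block 0 
-66 64 221.3 block 0 
-60 57 221.6 block 0 
-54 64 222.3 block 0 
-48 67 222.5 block 0 
-42 72 222.9 block 0 
-36 72 223.1 block 0 
-30 72 222.8 block 33 208.7
-24 73 221.6 block 77 210.6
-18 72 222.2 block 77 211.2
-12 72 222.5 block 71 211.5
-6 83 222.8 block 76 212.1
0 72 223.2 block 79 212.5
6 86 223.6 block 82 212.5
12 79 226.4 block 95 214.1
18 88 229.3 block 92 226.2
24 80 227.6 block 57 227.0
```

```bash
python3 - <<'E'
from h import *
print(ctrl.get_obs()['ft_force'],ctrl.close_job())
E
```

```text
the job is handed in; nothing more can be done
[ 0.01738628 -0.00662488 -0.35887573] None
```

The head is off the grey keg and on the large green keg with its handle pressed down, and the job was handed in at about 32 s. I swung the handle right back (measured about 2.35 rad), lifted the head off, and pressed it on with the handle still back. Then I brought the handle over, pressed it down and withdrew the arm.

**Last checks:**
- **Home on the ball:** the resistance rose, fell away and then hit a hard stop with at most about 20 N of push. The block top sits 9.6 mm higher than it did on the grey keg, where about 10 mm was expected. The rim is at about 120 mm.
- **Handle locked:** I pressed it down to a stop at 15.5 N. Its slope matches the block's to about 0.01 rad, so it is at about 0. The force readings did not clearly show the 6 to 10 N catch peak; I saw only about 3 N and then a drop.
- **Kegs:** the green keg's position agrees with the start to about 1 mm, and so does the grey keg's. Both look upright.

**What did not fully agree:**
- **Head tilt:** the head rests about 3.5° towards the spout, inside its 5° rocking play.
- **Side camera:** its last check of the green keg and handle was blocked by the arm.
- **Bystanders:** I did not measure them again, but the arm never went near them.

I viewed 8 pictures.

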